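# Uncover the fittings box and hold up its thread tray

### The arm

A 6-joint arm with a two-finger parallel gripper is mounted at the origin on the work surface. World frame = base frame: x ahead of the robot, y to its left, z up, the work surface at z = 0. Lengths are in m, angles in rad, forces in N, time in s.
With the tool pointing down it reaches from about 0.4 to 0.825 m from the base axis. Payload 7 kg.
Tool frame: the origin (TCP) lies on the centre line of the jaws, within the pads' length; the fingertips stand 22 mm ahead of it and the grasp point (between the pads) lies 3 mm ahead of it; z points along the fingers, y is the line along which they close (so a half turn about z gives the same grasp; the last joint's range is limited). The gripper opens to 88 mm and grips with 3 to 60 N. Pads are 19 mm wide; open, the fingers measure 130 mm over their backs; the gripper's body (78 mm by 193 mm) begins 47 mm behind the grasp point.
Start: joints at [-0.885, 0.359, 0.012, 0, -1.224, -0.288], TCP at [0.261, -0.622, 0.249] pointing down, gripper open.
Joint ranges: [-3.07, 3.07], [-1.43, 2.12], [-1.02, 1.25], [-3.03, 1.67], [-3.05, -0], [-3.03, 3.03]. Speed limits (rad/s): [2.39, 2.39, 3.01, 3.14, 3.14, 3.14].

### API

Orientations are given as [roll, pitch, yaw] about the fixed x, y, z axes, in that order (R = Rz(yaw) Ry(pitch) Rx(roll)).
In Python, from station import monitor, viewer, order gives the robot as it stands. The module is installed in compiled form; this text tells all that it offers.
- The arm moves only by the tool servo_tool, never from a script. Its argument "targets" is a list of rows, each an object with "angular": the turn, a rotation vector about the tool's x, y, z in degrees, a list of three; "xyz": the shift along the tool's x, y, z in cm, a list of three; "claw": the finger opening in cm, from 0 to 8.76. A call has 1 to 20 rows; each row shifts and turns the commanded pose from where the row before left it, along the tool's axes as they then stand; what a row does not reach is not made up. A row lasts 1/10 s, in which the tool goes at most 50 mm and 8.59 degrees, less where a joint would pass 70% of its speed; a pose out of reach is approached as far as the arm can. A call is refused whole if a number of a shift passes 5 or a number of a turn 8.59, either way. A call with a gripper value outside its range is refused whole. The fingers move at their own pace and stop on an object; "force" is the grip in N (left out, the last holds). Time passes only in rows, so rows that do not move let the fingers close. It gives the time, the measured TCP pose, the force, the opening and the grip force at its end, in the units of the state.
- monitor.get_state(): the state, without advancing time (a new reading comes with each control period).
- viewer.grab_frame(name): name is "scene" or "top" or "wrist"; returns a dict with "color" (420x560x3 uint8, blue, green, red), "fovy" (degrees; the focal length in pixels is half the picture's height over the tangent of half this angle, whatever the lens; pixels are square), "cx", "cy" (the principal point, pixels), "R" (3x3) and "t" (3): a world point X has camera coordinates R X + t. Camera axes: x right, y down, z forward; pixel columns grow to the right and rows downward; lengths in m; the calibration is good to about 2 mm. A picture is of the moment at which its call begins. There is no depth.
- order.job_done(): hands the job in; it is judged then, once.
The state is a dict: "t": time; "q": joint angles; "qd": joint speeds; "joint_efforts": joint torques, N m; "eef_pos": TCP position; "ee_rot": TCP orientation; "force": force on the tool from outside, world axes, zero at the start; "moment": the same for the moment, N m; "width": finger opening in m; "gripper_force": force on a finger pad.
Only numpy, scipy, OpenCV 4.12 (cv2) and the standard library are available. Lean on these libraries where they do the work, as an engineer would, in place of code of your own. Each camera call takes 0.05 s, during which the arm holds its last target. There are 200 camera calls.

### The job

Lift the lid off the fittings box and stand it gently, right way up, near the middle of the cork mat, and let go of it. Then lift the thread tray out by its handle and hold it level and still straight above the box, about 120 mm clear of the box's rim, so that I can reach the rings underneath; all four spools must stay standing in it. Finish while still holding the tray up there, and leave the tin, the hammer and the glue bottle alone.

Things in the scene. Friction and masses are not known exactly. Their poses are not given: they have to be found in the camera images.
- box: open dark-wood fittings box fixed to the bench, outside 200 (x) x 150 (y) x 80 mm high, walls 8 mm; origin at the centre of its underside. Two runners inside (tops at 38 mm) carry the tray; brass and steel rings lie on its floor. It starts covered by the lid, stands left or right of the bench's middle, turned up to 32 degrees
- mat: cork mat fixed on the bench, 230 (x) x 180 (y) x 5 mm; origin at the centre of its underside; the place for the lid, on the other side of the bench from the box
- lid: loose plywood cover lid with brass corners, hollow, open below, 200 x 150 mm, 100 mm tall with its pull, about 0.3 kg. Origin: centre of its underside, at first 74 mm above the bench; axes as the box's. Its lowest 6 mm are cleats inside the box's rim with 3 mm play; it lifts straight off. Roof top 64 mm above the origin. The tray's handle stands inside it: raise it 60 mm before moving sideways
- lid_pull (a point): grip point on the lid's dark-brown bar pull, which stands upright on the middle of the roof: 70 mm long (lid x), 18 mm wide (lid y, the way to pinch it), 36 mm tall (64 to 100 mm above the lid's origin). The point is on its centre line, 88 mm above the lid's origin, 12 mm below the pull's top
- tray: loose plywood lift-out tray, 178 (x) x 128 (y) mm, walls 28 mm high, floor 5 mm, six cells; about 0.35 kg plus four spools of 35 g. Origin: centre of its underside; it sits in the box on runners (origin 38 mm above the bench) with 3 mm play, axes as the box's, hidden under the lid at first. A bridge handle on two end posts (at x = +-72 mm) spans its length
- tray_grip (a point): middle of the tray's handle bar (154 mm long along tray x, 16 mm wide along tray y, the way to pinch it, 14 mm tall), 75 mm above the tray's origin and over its centre of mass; below the bar it is clear down to the spool tops, 38 mm lower (37 mm above the tray's origin)
- spool_red: loose red thread spool, 32 mm diameter, 32 mm high, standing in a corner cell of the tray on its 5 mm floor; origin at the centre of its underside
- spool_white: loose white thread spool, 32 mm diameter, 32 mm high, standing in a corner cell of the tray on its 5 mm floor; origin at the centre of its underside
- spool_black: loose black thread spool, 32 mm diameter, 32 mm high, standing in a corner cell of the tray on its 5 mm floor; origin at the centre of its underside
- spool_blue: loose blue thread spool, 32 mm diameter, 32 mm high, standing in a corner cell of the tray on its 5 mm floor; origin at the centre of its underside
- wax_tin: loose round aluminium wax tin, 56 mm diameter, 32 mm high, standing between box and mat; origin under its centre; leave alone
- mallet: loose hammer 220 mm long lying beyond the work, roughly across the bench; origin near its middle; leave alone
- glue: loose white glue bottle with orange cap, 50 mm diameter, 130 mm high, standing beyond the work; origin under its centre; leave alone

How it is judged:
On the way, in this order (a step that is already met when the one before it is completed fails the run):
1. the lid is lifted off the box: nothing but the gripper holds it, its underside over 120 mm above the bench (height (world z) of lid above 0.12 m and contact force between lid and box below 0.05 N and contact force between the fingers and lid above 1 N), for 0.1 s.
2. the lid stands right way up on the mat, let go (horizontal distance between lid and mat below 0.05 m and height (world z) of lid below 0.012 m and angle between lid's own z axis and vertical below 0.06 rad and contact force between lid and mat above 0.5 N and contact force between the fingers and lid below 0.05 N), for 0.2 s.
3. the tray is held level and still above the box, at least 80 mm clear of the rim (height (world z) of tray above 0.16 m and horizontal distance between tray and box below 0.05 m and angle between tray's own z axis and vertical below 0.09 rad and contact force between the fingers and tray above 1 N and linear speed of tray below 0.03 m/s and angular speed of tray below 0.15 rad/s and contact force between tray and box below 0.05 N and contact force between tray and lid below 0.05 N and contact force between tray and mat below 0.05 N), for 0.3 s.
At the end, for the whole second after the job is handed in: Tray held by the gripper alone, still, level within 0.09 rad, underside over 160 mm above the bench, centre within 50 mm of the box's in plan; four spools standing in it; lid upright on the mat, released, centre within 50 mm of the mat's (all of step 2 and all of step 3 and z of spool_red in the frame of tray between -0.005 and 0.015 m and angle between each of spool_red, spool_white, spool_black, spool_blue's own z axis and vertical below 0.25 rad and z of spool_white in the frame of tray between -0.005 and 0.015 m and z of spool_black in the frame of tray between -0.005 and 0.015 m and z of spool_blue in the frame of tray between -0.005 and 0.015 m); the arm keeps its last pose, push and grip.
It fails at once if a spool is spilled from the tray or knocked over (z of any of spool_red, spool_white, spool_black, spool_blue in the frame of tray above 0.03 m or z of any of spool_red, spool_white, spool_black, spool_blue in the frame of tray below -0.01 m or angle between any of spool_red, spool_white, spool_black, spool_blue's own z axis and vertical above 0.8 rad).
It fails at once if the tray is tipped more than 0.35 rad (angle between tray's own z axis and vertical above 0.35 rad).
It fails at once if the lid lands on the mat faster than 0.3 m/s (dropped or thrown) (contact force between lid and mat above 0.5 N and linear speed of lid above 0.3 m/s).
It fails at once if the tin, the hammer or the glue bottle is moved by more than 30 mm (distance of any of wax_tin, mallet, glue from where it was at the start of the episode above 0.03 m).
It fails at once if the tin or the glue bottle is knocked over (angle between any of wax_tin, glue's own z axis and vertical above 0.4 rad).
It also fails if it takes over 64 s, if anything falls off the work surface, if the arm or the gripper's body presses on something with over 40 N, if the wrist force passes 120 N, or if a joint passes its speed limit or range.

## Working session

There is one attempt and no reset: what is moved stays moved. The work goes in short steps, Python scripts to look and compute and a tool call to move; the robot and the scene stay as the last step left them, time stands still between calls to the robot, and variables do not carry over. Pictures are saved under pics/ and viewed, at most 10 in all, crops included, and the job is handed in when it is done.

Besides the shell and the picture viewer there is one more tool, called after "Emit:" as a command line: name --argument value ..., lists and objects as JSON in quotes. servo_tool: Moves the arm, as the interface text tells. Its arguments: {"type":"object","properties":{"targets":{"type":"array"},"force":{"type":"number"}},"required":["targets"]}

```bash
mkdir -p pics
python3 - <<'E'
from station import monitor, viewer
import cv2,pickle,numpy as np
s=monitor.get_state(); print(s)
f={n:viewer.grab_frame(n) for n in("top","scene")}
pickle.dump(f,open('f0.pkl','wb'))
for n in f:
    cv2.imwrite(f'pics/{n}0.png',f[n]["color"]); print(n,{k:f[n][k] for k in f[n] if k!='color'})
E
```

```text
{'t': 0.0, 'q': array([-8.84864650e-01,  3.59409837e-01,  1.10613127e-02, -3.34748445e-04,
       -1.22409401e+00, -2.88111505e-01]), 'qd': array([ 0.00126673,  0.00046216, -0.00060363,  0.00088399,  0.00042822,
       -0.00080411]), 'joint_efforts': array([ 1.50246509e-03, -5.82718742e+01,  2.93056619e+01,  6.99717075e+00,
        6.89963999e-03, -1.65563106e-04]), 'eef_pos': array([ 0.26130956, -0.62188264,  0.24761165]), 'ee_rot': array([ 3.13992488e+00, -1.66086842e-04, -2.74388635e+00]), 'force': array([ 0.31712326, -0.18539087,  0.49871522]), 'moment': array([-0.04548129, -0.00548512, -0.01451937]), 'gripper_force': 0.0, 'width': 0.08761387519056398}
top {'fovy': 47.700828942561, 'cx': 289.96770617875336, 'cy': 207.35312555023202, 'R': array([[-0.02783783, -0.99960978,  0.0023134 ],
       [-0.99755784,  0.02763223, -0.06414677],
       [ 0.06405781, -0.00409346, -0.99793779]]), 't': array([0.00472327, 0.59144408, 1.21010025])}
scene {'fovy': 50.08972985540447, 'cx': 284.3205239103655, 'cy': 211.6754298043464, 'R': array([[ 0.52684184,  0.84994603, -0.00542412],
       [ 0.50153275, -0.31601628, -0.8053562 ],
       [-0.68622342,  0.42157497, -0.59276637]]), 't': array([-0.28402318, -0.2088421 ,  1.59946461])}
```

View pics/top0.png

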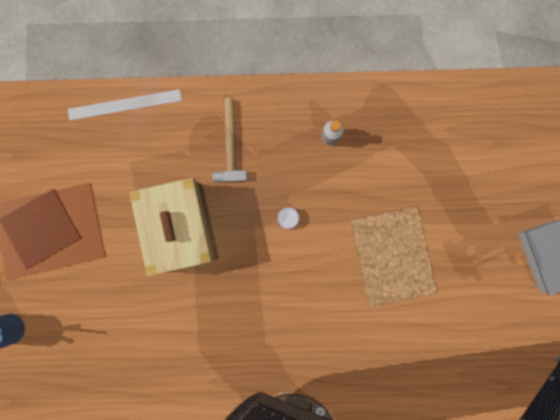

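View pics/scene0.png

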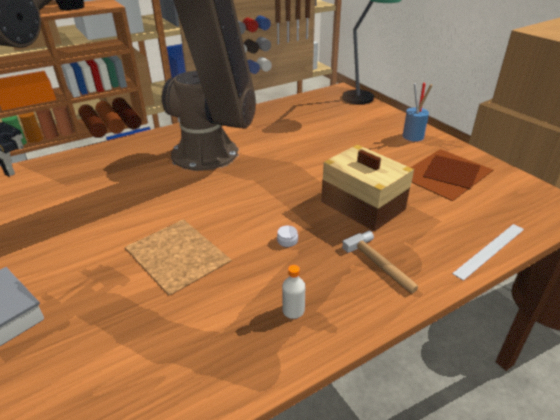

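The top picture shows the lid roof at corners (132,193), (192,180), (212,262), (148,275), with its pull at about (167,226). The mat corners are (352,222), (417,209), (436,293), (370,305), the tin is at (288,218), the glue at (333,130) and the hammer at about (229,140). The scene view agrees.

```bash
cat > h.py <<'E'
import numpy as np, pickle
from scipy.spatial.transform import Rotation as Ro
def w(f,uv,z):
    """pixel(s) -> world point on the plane at height z"""
    F=f["color"].shape[0]/2/np.tan(np.radians(f["fovy"])/2); R,t=f["R"],f["t"]
    uv=np.atleast_2d(uv).astype(float)
    d=np.c_[(uv[:,0]-f["cx"])/F,(uv[:,1]-f["cy"])/F,np.ones(len(uv))]@R
    c=-R.T@t
    return c+d*((z-c[2])/d[:,2])[:,None]
def px(f,X):
    F=f["color"].shape[0]/2/np.tan(np.radians(f["fovy"])/2)
    c=np.atleast_2d(X)@f["R"].T+f["t"]; return np.c_[f["cx"]+F*c[:,0]/c[:,2],f["cy"]+F*c[:,1]/c[:,2]]
def rect(P):
    """corners in order, starting far-left; centre, sides, yaw of the long (near x) axis"""
    a=P[0]-P[3]+P[1]-P[2]
    return P.mean(0).round(4),[round(float(np.linalg.norm(P[i]-P[i-1])),4) for i in range(4)],round(float(np.degrees(np.arctan2(a[1],a[0]))),2)
def go(s,p,yaw):
    """shift in tool axes (cm) and turn (deg) to TCP p with tool straight down at yaw (deg)"""
    R=Ro.from_euler('xyz',s["ee_rot"]); G=Ro.from_euler('xyz',[np.pi,0,np.radians(yaw)])
    return (R.inv().apply(np.array(p)-s["eef_pos"])*100).round(2),(R.inv()*G).as_rotvec(degrees=True).round(2)
E
python3 - <<'E'
from h import *
from station import monitor
f=pickle.load(open('f0.pkl','rb'));t=f['top']
L=w(t,[(132,193),(192,180),(212,262),(148,275)],.138);print('lid',*rect(L))
print('pull',w(t,[(163,212),(170,240),(167,226)],.174)[:,:2])
M=w(t,[(352,222),(417,209),(436,293),(370,305)],.005);print('mat',*rect(M))
print('tin',w(t,(288,218),.03),'glue',w(t,(335,127),.13),'hammer',w(t,(229,176),.02))
print('scene pull',w(f['scene'],(369,158),.174), 'mat', px(f['scene'],M).round(0).tolist())
print(monitor.get_state()['t'])
E
```

```text
lid [0.5449 0.2671 0.138 ] [0.1948, 0.1432, 0.1973, 0.1507] 11.66
pull [[0.57882516 0.27577462]
 [0.51531399 0.26072093]
 [0.54697886 0.26710806]]
mat [ 0.4554 -0.2779  0.005 ] [0.2191, 0.1739, 0.2226, 0.174] 10.19
tin [[ 0.5634717  -0.00585697  0.03      ]] glue [[ 0.7727934  -0.12370216  0.13      ]] hammer [[0.67718142 0.14422444 0.02      ]]
scene pull [[0.56631312 0.25349233 0.174     ]] mat [[229.0, 258.0], [169.0, 291.0], [125.0, 245.0], [183.0, 219.0]]
0.1
```

Run:
```python
from h import *
from station import monitor
s=monitor.get_state()
print(go(s,[.5,-.2,.3],-168.3)[1])
R=Ro.from_euler('xyz',[np.pi,0,np.radians(-168.3)]).inv()
a=s["eef_pos"]
for b in ([.5,-.2,.3],[.54,.262,.3]): print((R.apply(np.array(b)-a)*100).round(2)); a=np.array(b)
```

```text
[ 0.08 -0.02 11.09]
[-31.93  36.47  -5.23]
[-13.29  44.43   0.  ]
```

Emit:
servo_tool --targets '[{"angular": [0,0,5.5],"xyz": [0,0,-0.4],"claw": 8.76},{"angular": [0,0,5.6],"xyz": [0,0,-0.4],"claw": 8.76},{"angular": [0,0,0],"xyz": [-2.6,3.0,-0.4],"claw": 8.76},{"angular": [0,0,0],"xyz": [-2.6,3.0,-0.4],"claw": 8.76},{"angular": [0,0,0],"xyz": [-2.6,3.0,-0.4],"claw": 8.76},{"angular": [0,0,0],"xyz": [-2.6,3.0,-0.4],"claw": 8.76},{"angular": [0,0,0],"xyz": [-2.6,3.0,-0.4],"claw": 8.76},{"angular": [0,0,0],"xyz": [-2.6,3.0,-0.4],"claw": 8.76},{"angular": [0,0,0],"xyz": [-2.6,3.0,-0.4],"claw": 8.76},{"angular": [0,0,0],"xyz": [-2.6,3.0,-0.4],"claw": 8.76},{"angular": [0,0,0],"xyz": [-2.6,3.0,-0.4],"claw": 8.76},{"angular": [0,0,0],"xyz": [-2.6,3.0,-0.4],"claw": 8.76},{"angular": [0,0,0],"xyz": [-2.6,3.0,-0.4],"claw": 8.76},{"angular": [0,0,0],"xyz": [-2.6,3.0,0],"claw": 8.76}]'

```text
t: 1.5
eef_pos: [0.4946, -0.205, 0.301]
ee_rot: [-3.141, 0.001, -2.937]
force: [0.9, -0.0, -0.7]
width: 0.0879
gripper_force: 0.0
```

Emit:
servo_tool --targets '[{"angular": [0,0,0],"xyz": [-1.0,3.2,0],"claw": 8.76},{"angular": [0,0,0],"xyz": [-1.0,3.2,0],"claw": 8.76},{"angular": [0,0,0],"xyz": [-1.0,3.2,0],"claw": 8.76},{"angular": [0,0,0],"xyz": [-1.0,3.2,0],"claw": 8.76},{"angular": [0,0,0],"xyz": [-1.0,3.2,0],"claw": 8.76},{"angular": [0,0,0],"xyz": [-1.0,3.2,0],"claw": 8.76},{"angular": [0,0,0],"xyz": [-1.0,3.2,0],"claw": 8.76},{"angular": [0,0,0],"xyz": [-1.0,3.2,0],"claw": 8.76},{"angular": [0,0,0],"xyz": [-1.0,3.2,0],"claw": 8.76},{"angular": [0,0,0],"xyz": [-1.0,3.2,0],"claw": 8.76},{"angular": [0,0,0],"xyz": [-1.0,3.2,0],"claw": 8.76},{"angular": [0,0,0],"xyz": [-1.0,3.2,0],"claw": 8.76},{"angular": [0,0,0],"xyz": [-1.0,3.2,0],"claw": 8.76},{"angular": [0,0,0],"xyz": [-0.6,2.8,0],"claw": 8.76},{"angular": [0,0,0],"xyz": [0,0,0],"claw": 8.76},{"angular": [0,0,0],"xyz": [0,0,0],"claw": 8.76}]'

```text
t: 3.1
eef_pos: [0.5369, 0.2562, 0.2998]
ee_rot: [-3.141, -0.001, -2.936]
force: [0.2, 0.4, 0.2]
width: 0.088
gripper_force: 0.0
```

Run:
```python
from h import *
from station import monitor,viewer
import cv2
s=monitor.get_state();print(s['t'],s['eef_pos'],s['ee_rot'],s['force'])
f=viewer.grab_frame("wrist");pickle.dump(f,open('f1.pkl','wb'));cv2.imwrite('pics/w1.png',f['color'])
print(f['R'],f['t'],f['fovy'],px(f,[[.545,.267,.174],[.579,.276,.174]]))
```

```text
3.1 [0.53687773 0.256224   0.29982683] [-3.14091923e+00 -1.30207620e-03 -2.93637371e+00] [0.16231421 0.36402121 0.1709211 ]
[[-0.20374423  0.97902332 -0.00127193]
 [ 0.94036796  0.19606081  0.27797169]
 [ 0.27239015  0.05543905 -0.96058842]] [-0.14119217 -0.60310673  0.27857449] 67.42041970660738 [[283.37473453 221.08125332]
 [285.10769367 258.01613048]]
```

View pics/w1.png

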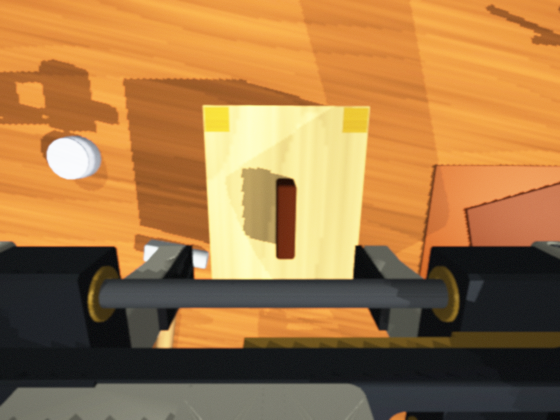

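The wrist view shows the pull's top face from about (286,187) to (286,259), 20 px wide, square to the image. The lid's near roof edge runs from (203,106) to (370,106).

Run:
```python
from h import *
from station import monitor
f=pickle.load(open('f1.pkl','rb'))
P=w(f,[(286.5,187),(286,259)],.174);print(P,P.mean(0),np.linalg.norm(P[0]-P[1]))
E_=w(f,[(203,106),(370,106)],.138);d=E_[0]-E_[1];print(E_,np.linalg.norm(d),np.degrees(np.arctan2(-d[0],d[1]))-180)
y=np.arctan2(-d[0],d[1])-np.pi
print(E_.mean(0)[:2]+.1*np.array([np.cos(np.radians(11.9)),np.sin(np.radians(11.9))]))
print(go(monitor.get_state(),[*P.mean(0)[:2],.165],-168.3))
```

```text
[[0.51481794 0.2631385  0.174     ]
 [0.57978238 0.27699769 0.174     ]] [0.54730016 0.27006809 0.174     ] 0.06642631985795756
[[0.46491665 0.17687397 0.138     ]
 [0.43440125 0.32353895 0.138     ]] 0.149805891272707 -348.24661711688157
[0.54750985 0.27082688]
(array([-1.32,  1.22, 13.51]), array([-0.03, -0.05,  0.01]))
```

Emit:
servo_tool --targets '[{"angular": [0,0,0],"xyz": [-0.7,0.6,1.0],"claw": 8.76},{"angular": [0,0,0],"xyz": [-0.6,0.6,2.0],"claw": 8.76},{"angular": [0,0,0],"xyz": [0,0,2.5],"claw": 8.76},{"angular": [0,0,0],"xyz": [0,0,2.5],"claw": 8.76},{"angular": [0,0,0],"xyz": [0,0,2.5],"claw": 6},{"angular": [0,0,0],"xyz": [0,0,2.0],"claw": 5},{"angular": [0,0,0],"xyz": [0,0,0.9],"claw": 4},{"angular": [0,0,0],"xyz": [0,0,0],"claw": 3},{"angular": [0,0,0],"xyz": [0,0,0],"claw": 0},{"angular": [0,0,0],"xyz": [0,0,0],"claw": 0},{"angular": [0,0,0],"xyz": [0,0,0],"claw": 0},{"angular": [0,0,0],"xyz": [0,0,0],"claw": 0},{"angular": [0,0,0],"xyz": [0,0,0],"claw": 0},{"angular": [0,0,0],"xyz": [0,0,0],"claw": 0}]' --force 30

```text
t: 4.55
eef_pos: [0.5476, 0.2702, 0.1669]
ee_rot: [3.141, 0.0, -2.938]
force: [-1.1, -0.2, 3.1]
width: 0.0179
gripper_force: 30.0
```

Emit:
servo_tool --targets '[{"angular": [0,0,0],"xyz": [0,0,-0.3],"claw": 0},{"angular": [0,0,0],"xyz": [0,0,-0.6],"claw": 0},{"angular": [0,0,0],"xyz": [0,0,-1.0],"claw": 0},{"angular": [0,0,0],"xyz": [0,0,-1.0],"claw": 0},{"angular": [0,0,0],"xyz": [0,0,-1.0],"claw": 0},{"angular": [0,0,0],"xyz": [0,0,-1.0],"claw": 0},{"angular": [0,0,0],"xyz": [0,0,-1.0],"claw": 0},{"angular": [0,0,0],"xyz": [0,0,-1.0],"claw": 0},{"angular": [0,0,0],"xyz": [0,0,-1.0],"claw": 0},{"angular": [0,0,0],"xyz": [0,0,-1.0],"claw": 0},{"angular": [0,0,0],"xyz": [0,0,-1.0],"claw": 0},{"angular": [0,0,0],"xyz": [0,0,-1.0],"claw": 0},{"angular": [0,0,0],"xyz": [0,0,-0.6],"claw": 0},{"angular": [0,0,0],"xyz": [0,0,0],"claw": 0},{"angular": [0,0,0],"xyz": [0,0,0],"claw": 0}]'

```text
t: 6.05
eef_pos: [0.5474, 0.2702, 0.2813]
ee_rot: [3.142, -0.0, -2.938]
force: [-0.2, 0.3, -4.0]
width: 0.0178
gripper_force: 30.0
```

Run:
```python
from h import *
from station import monitor,viewer
import cv2
s=monitor.get_state();print(s['t'],s['eef_pos'],s['force'],s['width'],s['gripper_force'])
f=viewer.grab_frame("top");pickle.dump(f,open('f2.pkl','wb'));cv2.imwrite('pics/t2.png',f['color'])
R=Ro.from_euler('xyz',s["ee_rot"]).inv();a=s['eef_pos']
for b in ([.53,0,.287],[.457,-.278,.287]): print((R.apply(np.array(b)-a)*100).round(2)); a=np.array(b)
```

```text
6.05 [0.5473554  0.27019814 0.28127683] [-0.20223005  0.2964332  -3.96969625] 0.017756517081501524 29.99278575181961
[  7.17 -26.11  -0.57]
[ 12.78 -25.74   0.  ]
```

View pics/t2.png

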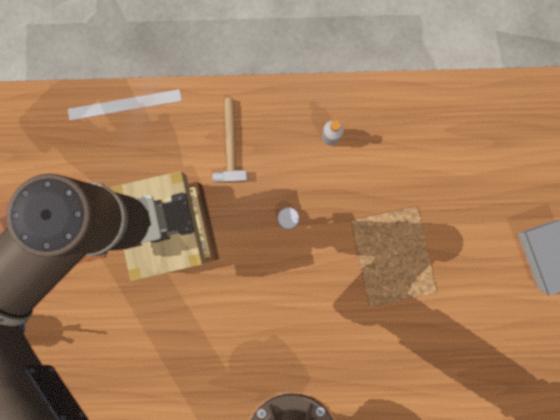

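The lid is off, held level at about (160,225), and the box has not moved. Carrying it to the mat.

Emit:
servo_tool --targets '[{"angular": [0,0,0],"xyz": [0.3,-1.0,0],"claw": 0},{"angular": [0,0,0],"xyz": [0.5,-1.8,0],"claw": 0},{"angular": [0,0,0],"xyz": [0.7,-2.6,0],"claw": 0},{"angular": [0,0,0],"xyz": [0.7,-2.6,0],"claw": 0},{"angular": [0,0,0],"xyz": [0.7,-2.6,0],"claw": 0},{"angular": [0,0,0],"xyz": [0.7,-2.6,0],"claw": 0},{"angular": [0,0,0],"xyz": [0.7,-2.6,0],"claw": 0},{"angular": [0,0,0],"xyz": [0.7,-2.6,0],"claw": 0},{"angular": [0,0,0],"xyz": [0.7,-2.6,0],"claw": 0},{"angular": [0,0,0],"xyz": [0.7,-2.6,0],"claw": 0},{"angular": [0,0,0],"xyz": [0.8,-2.5,0],"claw": 0}]'

```text
t: 7.2
eef_pos: [0.5289, -0.0024, 0.2816]
ee_rot: [-3.141, -0.0, -2.938]
force: [-0.6, 0.5, -5.0]
width: 0.018
gripper_force: 30.0
```

Emit:
servo_tool --targets '[{"angular": [0,0,0],"xyz": [1.0,-2.4,0],"claw": 0},{"angular": [0,0,0],"xyz": [1.2,-2.3,0],"claw": 0},{"angular": [0,0,0],"xyz": [1.2,-2.3,0],"claw": 0},{"angular": [0,0,0],"xyz": [1.2,-2.3,0],"claw": 0},{"angular": [0,0,0],"xyz": [1.2,-2.3,0],"claw": 0},{"angular": [0,0,0],"xyz": [1.2,-2.3,0],"claw": 0},{"angular": [0,0,0],"xyz": [1.2,-2.3,0],"claw": 0},{"angular": [0,0,0],"xyz": [1.2,-2.3,0],"claw": 0},{"angular": [0,0,0],"xyz": [1.1,-2.3,0],"claw": 0},{"angular": [0,0,0],"xyz": [1.0,-2.1,0],"claw": 0},{"angular": [0,0,0],"xyz": [0.8,-1.6,0],"claw": 0},{"angular": [0,0,0],"xyz": [0.5,-1.0,0],"claw": 0},{"angular": [0,0,0],"xyz": [0,0,0],"claw": 0},{"angular": [0,0,0],"xyz": [0,0,0],"claw": 0}]'

```text
t: 8.6
eef_pos: [0.4557, -0.2757, 0.2815]
ee_rot: [3.141, -0.0, -2.938]
force: [-0.4, 0.4, -4.5]
width: 0.0179
gripper_force: 30.0
```

Run:
```python
from h import *
from station import monitor,viewer
import cv2
s=monitor.get_state();print(s['t'],s['eef_pos'],s['ee_rot'],s['force'],s['width'])
t=viewer.grab_frame("top");f=viewer.grab_frame("scene");cv2.imwrite('pics/s3.png',np.hstack([t['color'][150:400,100:500],f['color'][120:370,0:400]]))
print(go(s,[.457,-.278,.1],-168.3))
```

```text
8.6 [ 0.45569764 -0.27574078  0.28148806] [ 3.14135980e+00 -3.47294369e-05 -2.93844410e+00] [-0.42564166  0.44775115 -4.51842314] 0.017947463606441585
(array([-0.08, -0.25, 18.15]), array([ 0.01, -0.  , -0.06]))
```

View pics/s3.png

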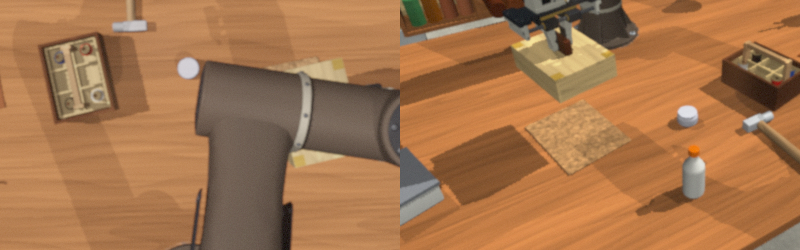

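The lid hangs level above the mat, the box is open with the tray and four spools in it (around crop pixel (78,78)), and nothing else has moved. Lowering it, slowly at the end.

Emit:
servo_tool --targets '[{"angular": [0,0,0],"xyz": [-0.1,-0.2,1.0],"claw": 0},{"angular": [0,0,0],"xyz": [0,0,2.0],"claw": 0},{"angular": [0,0,0],"xyz": [0,0,2.0],"claw": 0},{"angular": [0,0,0],"xyz": [0,0,2.0],"claw": 0},{"angular": [0,0,0],"xyz": [0,0,2.0],"claw": 0},{"angular": [0,0,0],"xyz": [0,0,2.0],"claw": 0},{"angular": [0,0,0],"xyz": [0,0,2.0],"claw": 0},{"angular": [0,0,0],"xyz": [0,0,2.0],"claw": 0},{"angular": [0,0,0],"xyz": [0,0,1.2],"claw": 0},{"angular": [0,0,0],"xyz": [0,0,0.6],"claw": 0},{"angular": [0,0,0],"xyz": [0,0,0.3],"claw": 0},{"angular": [0,0,0],"xyz": [0,0,0.3],"claw": 0},{"angular": [0,0,0],"xyz": [0,0,0.3],"claw": 0},{"angular": [0,0,0],"xyz": [0,0,0.2],"claw": 0},{"angular": [0,0,0],"xyz": [0,0,0.2],"claw": 0},{"angular": [0,0,0],"xyz": [0,0,0],"claw": 0},{"angular": [0,0,0],"xyz": [0,0,0],"claw": 0}]'

```text
t: 10.4
eef_pos: [0.4577, -0.2774, 0.1007]
ee_rot: [-3.142, 0.0, -2.938]
force: [0.4, -0.5, -3.8]
width: 0.0176
gripper_force: 30.0
```

Emit:
servo_tool --targets '[{"angular": [0,0,0],"xyz": [0,0,0.1],"claw": 0},{"angular": [0,0,0],"xyz": [0,0,0.1],"claw": 0},{"angular": [0,0,0],"xyz": [0,0,0.1],"claw": 0},{"angular": [0,0,0],"xyz": [0,0,0],"claw": 0},{"angular": [0,0,0],"xyz": [0,0,0],"claw": 0}]'

```text
t: 10.9
eef_pos: [0.4577, -0.2774, 0.0979]
ee_rot: [-3.141, 0.0, -2.937]
force: [-1.8, 1.8, 3.0]
width: 0.0176
gripper_force: 30.0
```

It is resting on the mat; releasing and rising.

Emit:
servo_tool --targets '[{"angular": [0,0,0],"xyz": [0,0,0],"claw": 3},{"angular": [0,0,0],"xyz": [0,0,0],"claw": 6},{"angular": [0,0,0],"xyz": [0,0,0],"claw": 8.76},{"angular": [0,0,0],"xyz": [0,0,0],"claw": 8.76},{"angular": [0,0,0],"xyz": [0,0,0],"claw": 8.76},{"angular": [0,0,0],"xyz": [0,0,-1.0],"claw": 8.76},{"angular": [0,0,0],"xyz": [0,0,-2.0],"claw": 8.76},{"angular": [0,0,0],"xyz": [0,0,-3.0],"claw": 8.76},{"angular": [0,0,0],"xyz": [0,0,-3.0],"claw": 8.76},{"angular": [0,0,0],"xyz": [0,0,-3.0],"claw": 8.76},{"angular": [0,0,0],"xyz": [0,0,-3.0],"claw": 8.76},{"angular": [0,0,0],"xyz": [0,0,-3.0],"claw": 8.76},{"angular": [0,0,0],"xyz": [0,0,-1.0],"claw": 8.76}]'

```text
t: 12.2
eef_pos: [0.4586, -0.278, 0.292]
ee_rot: [-3.138, 0.005, -2.937]
force: [-0.0, 0.5, -0.3]
width: 0.0876
gripper_force: 0.0
```

Emit:
servo_tool --targets '[{"angular": [0,0,0],"xyz": [-1.0,2.0,0],"claw": 8.76},{"angular": [0,0,0],"xyz": [-1.4,2.8,0],"claw": 8.76},{"angular": [0,0,0],"xyz": [-1.4,2.8,0],"claw": 8.76},{"angular": [0,0,0],"xyz": [-1.4,2.8,0],"claw": 8.76},{"angular": [0,0,0],"xyz": [-1.4,2.8,0],"claw": 8.76},{"angular": [0,0,0],"xyz": [-1.4,2.8,0],"claw": 8.76},{"angular": [0,0,0],"xyz": [-1.4,2.8,0],"claw": 8.76},{"angular": [0,0,0],"xyz": [-1.4,2.8,0],"claw": 8.76},{"angular": [0,0,0],"xyz": [-1.4,2.8,0],"claw": 8.76},{"angular": [0,0,0],"xyz": [-1.4,2.8,0],"claw": 8.76},{"angular": [0,0,0],"xyz": [-0.8,3.0,0],"claw": 8.76},{"angular": [0,0,0],"xyz": [-0.8,3.0,0],"claw": 8.76},{"angular": [0,0,0],"xyz": [-0.8,3.0,0],"claw": 8.76},{"angular": [0,0,0],"xyz": [-0.8,3.0,0],"claw": 8.76},{"angular": [0,0,0],"xyz": [-0.8,3.0,0],"claw": 8.76},{"angular": [0,0,0],"xyz": [-0.8,3.0,0],"claw": 8.76},{"angular": [0,0,0],"xyz": [-0.8,3.0,0],"claw": 8.76},{"angular": [0,0,0],"xyz": [-0.6,2.0,0],"claw": 8.76},{"angular": [0,0,0],"xyz": [0,0,0],"claw": 8.76},{"angular": [0,0,0],"xyz": [0,0,0],"claw": 8.76}]'

```text
t: 14.2
eef_pos: [0.5496, 0.2543, 0.2873]
ee_rot: [-3.141, -0.001, -2.937]
force: [0.8, -1.5, -0.0]
width: 0.0873
gripper_force: 0.0
```

Run:
```python
from h import *
from station import monitor,viewer
import cv2
s=monitor.get_state();print(s['t'],s['eef_pos'],s['ee_rot'],s['force'],s['width'])
f=viewer.grab_frame("wrist");pickle.dump(f,open('f4.pkl','wb'));cv2.imwrite('pics/w4.png',f['color'])
t=viewer.grab_frame("top");g=viewer.grab_frame("scene");cv2.imwrite('pics/s4.png',np.hstack([t['color'][150:400,100:500],g['color'][120:370,0:400]]))
pickle.dump((t,g),open('f5.pkl','wb'))
```

```text
14.2 [0.54959857 0.25434725 0.28729593] [-3.14111830e+00 -7.75889054e-04 -2.93684266e+00] [ 0.76733505 -1.5305904  -0.02516786] 0.08729693167879761
```

View pics/w4.png

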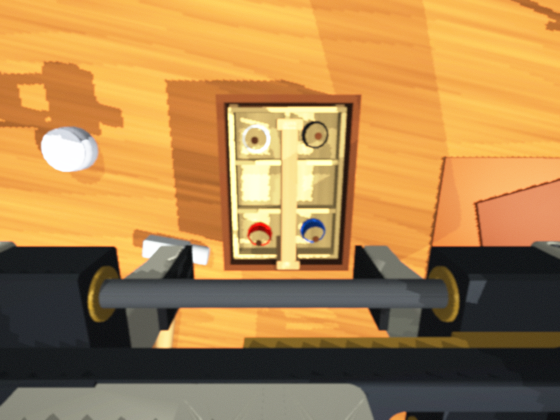

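View pics/s4.png

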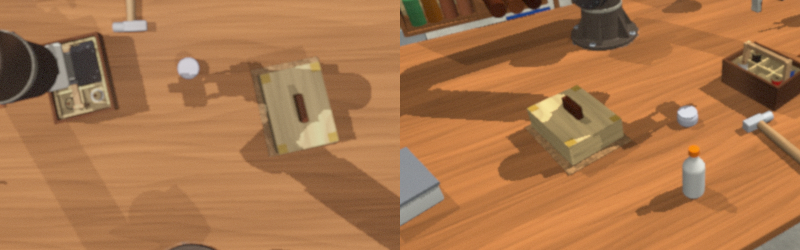

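The lid stands upright and released on the mat. In the wrist view the handle bar runs from (289,118) to (288,265) with all four spools standing beside it, and the box's near rim runs from (217,96) to (360,96).

Run:
```python
from h import *
from station import monitor
f=pickle.load(open('f4.pkl','rb'))
P=w(f,[(289.5,118),(288.5,266)],.12);d=P[1]-P[0];print(P.mean(0),np.linalg.norm(d),np.degrees(np.arctan2(d[1],d[0])))
E_=w(f,[(217,96),(360,96)],.08);d=E_[0]-E_[1];y=np.arctan2(d[0],-d[1]);print(np.linalg.norm(d),np.degrees(y),E_.mean(0)[:2]+.1*np.array([np.cos(.205),np.sin(.205)]))
print(go(monitor.get_state(),[*P.mean(0)[:2],.116],-168.2))
```

```text
[0.54526176 0.26937671 0.12      ] 0.15000520971990938 12.155435992775134
0.14665728424790067 11.724647272004155 [0.54848361 0.27011773]
(array([ 0.12,  1.66, 17.18]), array([-0.  ,  0.  , -0.15]))
```

Emit:
servo_tool --targets '[{"angular": [0,0,0],"xyz": [0,0.8,1.0],"claw": 6},{"angular": [0,0,0],"xyz": [0,0.9,2.0],"claw": 6},{"angular": [0,0,0],"xyz": [0,0,3.0],"claw": 6},{"angular": [0,0,0],"xyz": [0,0,3.0],"claw": 6},{"angular": [0,0,0],"xyz": [0,0,3.0],"claw": 6},{"angular": [0,0,0],"xyz": [0,0,2.5],"claw": 5},{"angular": [0,0,0],"xyz": [0,0,1.5],"claw": 5},{"angular": [0,0,0],"xyz": [0,0,1.0],"claw": 4},{"angular": [0,0,0],"xyz": [0,0,0.2],"claw": 4},{"angular": [0,0,0],"xyz": [0,0,0],"claw": 3},{"angular": [0,0,0],"xyz": [0,0,0],"claw": 2},{"angular": [0,0,0],"xyz": [0,0,0],"claw": 0},{"angular": [0,0,0],"xyz": [0,0,0],"claw": 0},{"angular": [0,0,0],"xyz": [0,0,0],"claw": 0},{"angular": [0,0,0],"xyz": [0,0,0],"claw": 0}]' --force 40

```text
t: 15.85
eef_pos: [0.5467, 0.2708, 0.1165]
ee_rot: [-3.142, 0.001, -2.937]
force: [-1.0, -2.8, 6.0]
width: 0.0151
gripper_force: 40.0
```

Emit:
servo_tool --targets '[{"angular": [0,0,0],"xyz": [0,0,-0.2],"claw": 0},{"angular": [0,0,0],"xyz": [0,0,-0.4],"claw": 0},{"angular": [0,0,0],"xyz": [0,0,-0.6],"claw": 0},{"angular": [0,0,0],"xyz": [0,0,-0.6],"claw": 0},{"angular": [0,0,0],"xyz": [0,0,-0.6],"claw": 0},{"angular": [0,0,0],"xyz": [0,0,-0.6],"claw": 0},{"angular": [0,0,0],"xyz": [0,0,-0.6],"claw": 0},{"angular": [0,0,0],"xyz": [0,0,-0.6],"claw": 0}]'

```text
t: 16.65
eef_pos: [0.5463, 0.271, 0.1582]
ee_rot: [3.141, 0.0, -2.938]
force: [0.4, 0.6, -4.8]
width: 0.0153
gripper_force: 40.0
```

Emit:
servo_tool --targets '[{"angular": [0,0,0],"xyz": [0,0,-0.7],"claw": 0},{"angular": [0,0,0],"xyz": [0,0,-0.9],"claw": 0},{"angular": [0,0,0],"xyz": [0,0,-1.0],"claw": 0},{"angular": [0,0,0],"xyz": [0,0,-1.0],"claw": 0},{"angular": [0,0,0],"xyz": [0,0,-1.0],"claw": 0},{"angular": [0,0,0],"xyz": [0,0,-1.0],"claw": 0},{"angular": [0,0,0],"xyz": [0,0,-1.0],"claw": 0},{"angular": [0,0,0],"xyz": [0,0,-1.0],"claw": 0},{"angular": [0,0,0],"xyz": [0,0,-1.0],"claw": 0},{"angular": [0,0,0],"xyz": [0,0,-1.0],"claw": 0},{"angular": [0,0,0],"xyz": [0,0,-0.9],"claw": 0},{"angular": [0,0,0],"xyz": [0,0,-0.7],"claw": 0},{"angular": [0,0,0],"xyz": [0,0,-0.5],"claw": 0},{"angular": [0,0,0],"xyz": [0,0,-0.3],"claw": 0},{"angular": [0,0,0],"xyz": [0,0,0],"claw": 0},{"angular": [0,0,0],"xyz": [0,0,0],"claw": 0},{"angular": [0,0,0],"xyz": [0,0,0],"claw": 0},{"angular": [0,0,0],"xyz": [0,0,0],"claw": 0},{"angular": [0,0,0],"xyz": [0,0,0],"claw": 0},{"angular": [0,0,0],"xyz": [0,0,0],"claw": 0}]'

```text
t: 18.65
eef_pos: [0.5463, 0.271, 0.2774]
ee_rot: [-3.142, -0.0, -2.938]
force: [-0.4, -0.5, -4.4]
width: 0.0156
gripper_force: 40.0
```

Run:
```python
from h import *
from station import monitor,viewer
import cv2
s=monitor.get_state();print(s['t'],s['eef_pos'],s['ee_rot'],s['force'],s['moment'],s['width'],s['gripper_force'])
f=viewer.grab_frame("wrist");g=viewer.grab_frame("scene")
cv2.imwrite('pics/s6.png',np.hstack([f['color'][0:400,150:450],g['color'][80:480,100:500]][0:1]+[cv2.copyMakeBorder(g['color'][60:400,60:560],0,60,0,0,0)]))
```

```text
18.65 [0.54632535 0.27097492 0.27742746] [-3.14150082e+00 -1.94799728e-04 -2.93755102e+00] [-0.42220445 -0.45498124 -4.41968166] [-0.00298407 -0.03661763 -0.00162558] 0.01563639276352717 39.998794198036194
```

View pics/s6.png

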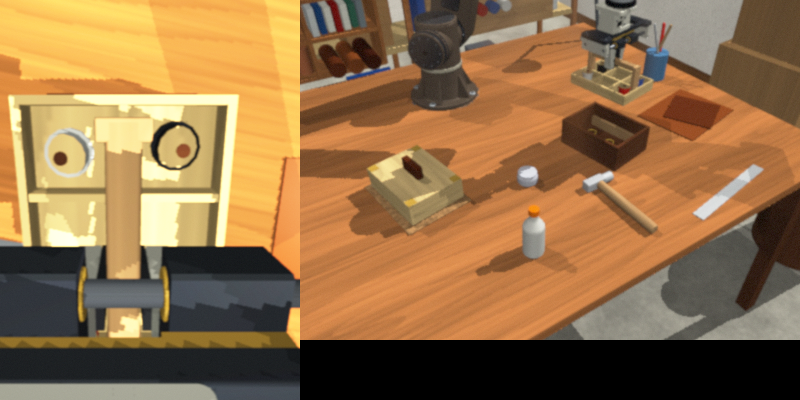

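The tray hangs level above the box, with the white, black and red spools visibly standing in it. The lid sits on the mat and the tin, hammer and glue are undisturbed.

```bash
python3 -c "
from station import order
print(order.job_done())"
```

```text
the job is handed in; nothing more can be done
None
```

I handed the job in with the lid upright and released on the mat and the tray held level and still about 120 mm above the box's rim; I could see the white, black and red spools standing, but the blue one was out of view in the last picture, and no verdict came back.

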